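# Start a UV cure of the thin-section slides

## Robot

A 6-joint arm with a two-finger parallel gripper is mounted at the origin on the work surface. World frame = base frame: x ahead of the robot, y to its left, z up, the work surface at z = 0. Lengths are in m, angles in rad, forces in N, time in s.
With the tool pointing down it reaches from about 0.425 to 0.95 m from the base axis. Payload 3.5 kg.
Tool frame: the origin (TCP) lies on the centre line of the jaws, within the pads' length; the fingertips stand 19 mm ahead of it and the grasp point (between the pads) is the TCP; z points along the fingers, y is the line along which they close (so a half turn about z gives the same grasp; the last joint's range is limited). The gripper opens to 85 mm and grips with 20 to 120 N. Pads are 22 mm wide; open, the fingers measure 114 mm over their backs; the gripper's body (76 mm by 85 mm) begins 54 mm behind the grasp point. The pads swing forward as they close: fully open they stand 13 mm farther back than shut.
Start: joints at [1.195, 0.286, 1.577, -0, 1.279, -0.15], TCP at [0.151, 0.658, 0.25] pointing down, gripper open.
Joint ranges: [-2.77, 2.77], [-0.9, 2.22], [0.21, 2.48], [-1.53, 4.67], [0.24, 2.81], [-2.84, 2.84]. Speed limits (rad/s): [2.79, 2.79, 3.14, 3.14, 3.14, 3.14].

## Interface

Orientations are given as a unit quaternion [x, y, z, w].
In Python, from plant import ctrl, imaging gives the robot as it stands. The module is installed in compiled form; this text tells all that it offers.
- The arm moves only by the shell command python3 -m handwheel 'ROWS' [OPENING] [FORCE]. ROWS is JSON, one flat list of numbers, 6 for each row, row after row: the shift along the world's x, y, z in units of 150 mm (1.0 is 150 mm), then the turn, a rotation vector about the world's x, y, z in units of 90 degrees (1.0 is 90 degrees). In form: [tx, ty, tz, rx, ry, rz, tx, ty, tz, rx, ry, rz, ...]. A call has 1 to 5 rows; each row shifts and turns the commanded pose from where the row before left it; what a row does not reach is not made up. A row lasts 1/12 s, in which the tool goes at most 41.7 mm and 7.16 degrees, less where a joint would pass 70% of its speed; a pose out of reach is approached as far as the arm can. A call with a number of a shift or a turn outside -1 to 1 is refused whole. A call with a gripper value outside its range is refused whole. OPENING is the opening, from 0 (shut) to 1 (fully open), set as the call begins (- or left out, the last holds). The fingers move at their own pace and stop on an object; FORCE is the grip in N (left out, the last holds). Time passes only in rows, so rows that do not move let the fingers close. It gives the time, the measured TCP pose, the force, the opening and the grip force at its end, in the units of the state.
- ctrl.get_state(): the state, without advancing time (a new reading comes with each control period).
- imaging.read_camera(name): name is "side" or "top"; returns (picture, depth): 384x512x3 uint8, blue, green, red; 384x512 float32, m along the optical axis (not along the pixel's ray), 0 where there is no reading.
- imaging.get_calibration(name): a dict with "fovy" (degrees; the focal length in pixels is half the picture's height over the tangent of half this angle, whatever the lens; pixels are square), "cx", "cy" (the principal point, pixels), "R" (3x3) and "t" (3): a world point X has camera coordinates R X + t. Camera axes: x right, y down, z forward; pixel columns grow to the right and rows downward; lengths in m; the calibration is good to about 2 mm. A picture is of the moment at which its call begins. get_calibration takes no time and is no camera call.
- ctrl.sign_off(): hands the job in; it is judged then, once.
The state is a dict: "time": time; "qpos": joint angles; "dq": joint speeds; "joint_efforts": joint torques, N m; "eef_pos": TCP position; "tcp_rot": TCP orientation; "contact_force": force on the tool from outside, world axes, zero at the start; "wrist_torque": the same for the moment, N m; "opening": opening from 0.0 (shut) to 1.0 (fully open); "finger_force": force on a finger pad.
Only numpy, scipy, OpenCV 4.12 (cv2) and the standard library are available. Lean on these libraries where they do the work, as an engineer would, in place of code of your own. Each camera call takes 0.05 s, during which the arm holds its last target. There are 200 camera calls.

## Task

Start curing the slides using only touches of the closed fingertips: push the steel tray fully home into the slide holder, then press the clamp plunger on the holder's roof all the way down, then switch on the control box by pressing the raised end of its rocker fully down, and last press its large round button fully down and let it come back up. Keep to that order, and do not press the square key or the small round button. The control box is loose: press it where it lies without lifting it or shoving it about, and leave everything else on the bench where it is.

Things in the scene. Friction and masses are not known exactly. Their poses are not given: they have to be found in the camera images.
- holder: UV curing slide holder, fixed to the bench: grey box 150 (its x) x 140 (its y) x 62 high with a white roof; origin centre of underside; its -x face is the open front, through which the steel tray slides. A steel clamp plunger stands on its roof.
- tray (a joint): how far the steel slide tray stands out of the holder, in m along the holder's -x: 0 = fully home (hard stop), 0.06 = fully out. Slides with about 2 N of friction and stays where it is left.
- tray_lip (a point): middle of the top edge of the tray's upright front lip, on its front (-x) face; moves with the tray. The lip is a steel plate 110 wide (holder's y), 5 thick, its top 44 above the bench and its lower edge 14 above the bench; nothing stands in front of it.
- plunger (a joint): travel of the clamp plunger, m: 0 = up, 0.008 = fully down (hard stop). About 3 N of friction, no spring: it stays where it is left.
- plunger_top (a point): centre of the flat top of the clamp plunger, a steel cap 26 across on the holder's roof, 10 towards the front from the roof's centre (holder x -10); top 81 above the bench when up, 73 when down.
- control_box: loose grey control box, 78 (its x) x 210 (its y) x 38 high, about 0.9 kg, on rubber feet; origin centre of underside. Four black keys stand in a row along its y: rocker (y +72), square key (y +22), large round button (y -26), small round button (y -74). The key tops are 46 to 57 above the bench.
- rocker (a joint): angle of the rocker, rad: about -0.18 = off (its end towards the box's +x stands raised), +0.18 = on (that end fully down, hard stop). Hinge across the middle (along the box's y), friction 0.03 N m, no spring: it stays where it is left.
- rocker_press (a point): point on the rocker's top face, 22 from the hinge and 6 from the end that is raised at the start (the box's +x end); press it straight down. The rocker is 56 long (box x) and 24 wide; this point sinks about 8 from off to on.
- round_large (a joint): travel of the large round button, m: 0 = up, 0.005 = fully down. Spring: 1 N to start, 4 N fully down; springs back.
- round_large_top (a point): centre of the flat top of the large round button, 28 across, standing 10 above the box's top face, 48 above the bench.
- square (a joint): travel of the square key, m (0 up, 0.005 down), same spring; not to be pressed.
- square_top (a point): centre of the top of the square key, 20 x 20, standing 8 above the box.
- round_small (a joint): travel of the small round button, m (0 up, 0.005 down), same spring; not to be pressed.
- round_small_top (a point): centre of the top of the small round button, 14 across, standing 8 above the box.
- echinoid: loose bystander: brown echinoid fossil, a dome 62 across and 34 high; origin centre of its underside. To be left where it is.
- tooth: loose bystander: resin mammoth tooth replica, ridged block 34 x 74 x 29 high; origin centre of its underside. To be left where it is.
- slide_box: loose bystander: dull green glass slide box, 86 x 102 x 37 high; origin centre of its underside. To be left where it is.
- probe_pen: loose bystander: steel probe pen lying flat, a 100 long, 9 thick handle along its x with a 35 long thin tip at +x (its origin is under the middle of the handle). To be left where it is.
- resin_jar: loose bystander: small lidded jar, 46 across, 62 high; origin centre of its underside. To be left where it is.
- dish: loose bystander: small white ceramic dish, 64 across, 18 high; origin centre of its underside. To be left where it is.

How it is judged:
By the outcome, as a careful person would: the job done as asked, in the order asked, and still so for the second after the job is handed in, with the robot touching nothing.
It also fails if it takes over 58 s, if anything falls off the work surface, if the arm or the gripper's body presses on something with over 40 N, if the wrist force passes 120 N, or if a joint passes its speed limit or range.

## Working session

There is one attempt and no reset: what is moved stays moved. The work goes in short steps, Python scripts to look and compute and a shell command to move; the robot and the scene stay as the last step left them, time stands still between calls to the robot, and variables do not carry over. Pictures are saved under pics/ and viewed, at most 10 in all, crops included, and the job is handed in when it is done.

```bash
mkdir -p pics
cat > h.py <<'E'
import numpy as np, cv2
from plant import ctrl, imaging
def cam(n):
    p,d=imaging.read_camera(n); c=imaging.get_calibration(n)
    f=p.shape[0]/2/np.tan(np.radians(c["fovy"])/2)
    return p,d,(f,c["cx"],c["cy"],np.array(c["R"]),np.array(c["t"]))
def ray(k,u,v,z):
    f,cx,cy,R,t=k; o=-R.T@t; d=R.T@np.array([(u-cx)/f,(v-cy)/f,1.]); return o+d*(z-o[2])/d[2]
def cloud(k,d):
    f,cx,cy,R,t=k; v,u=np.mgrid[:d.shape[0],:d.shape[1]]
    P=np.stack([(u-cx)/f*d,(v-cy)/f*d,d],-1); return (P-t)@R
E
python3 - <<'E'
from h import *
for n in("top","side"):
    p,d,k=cam(n); np.savez(n,p=p,d=d); cv2.imwrite(f"pics/{n}.png",cv2.resize(p,(800,600),interpolation=cv2.INTER_CUBIC)); print(n,k[:3],-k[3].T@k[4],k[3].round(3).tolist(),(d>0).mean())
s=ctrl.get_state();print(s)
E
```

```text
top (np.float64(359.4590196166992), 249.01618572797773, 198.44017585789837) [0.50094998 0.01539447 0.8668141 ] [[0.01, -1.0, -0.004], [-0.995, -0.01, -0.102], [0.102, 0.005, -0.995]] 0.9961802164713541
side (np.float64(451.7734408612605), 251.67830168167768, 188.57269948578315) [ 0.3895915  -0.7490835   0.57159361] [[0.964, -0.265, 0.008], [-0.138, -0.526, -0.839], [0.226, 0.808, -0.543]] 0.9958648681640625
{'time': 0.1, 'qpos': array([ 1.19502234e+00,  2.87092018e-01,  1.57803384e+00,  1.89001024e-06,
        1.27865328e+00, -1.49979936e-01]), 'dq': array([-0.00030288,  0.0003212 , -0.00525442,  0.00119048,  0.00359729,
        0.00073061]), 'joint_efforts': array([ 7.03649380e-05, -4.07293940e+01, -2.93699473e+01, -1.61571252e-04,
        3.39883991e-03, -8.65957759e-07]), 'eef_pos': array([0.15086648, 0.65734296, 0.24907377]), 'tcp_rot': array([ 1.12657555e-01,  9.93633272e-01, -1.05545051e-03, -2.84963296e-04]), 'contact_force': array([-0.1894226 , -1.05882967, -0.23054618]), 'wrist_torque': array([ 0.01987792, -0.01393767, -0.04051369]), 'finger_force': 0.0, 'opening': 0.9970387512370787}
```

View pics/top.png

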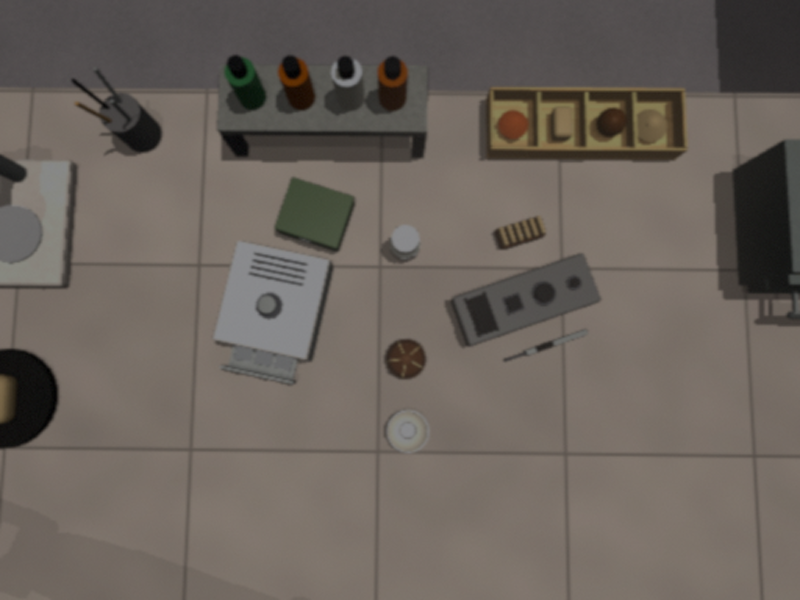

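View pics/side.png

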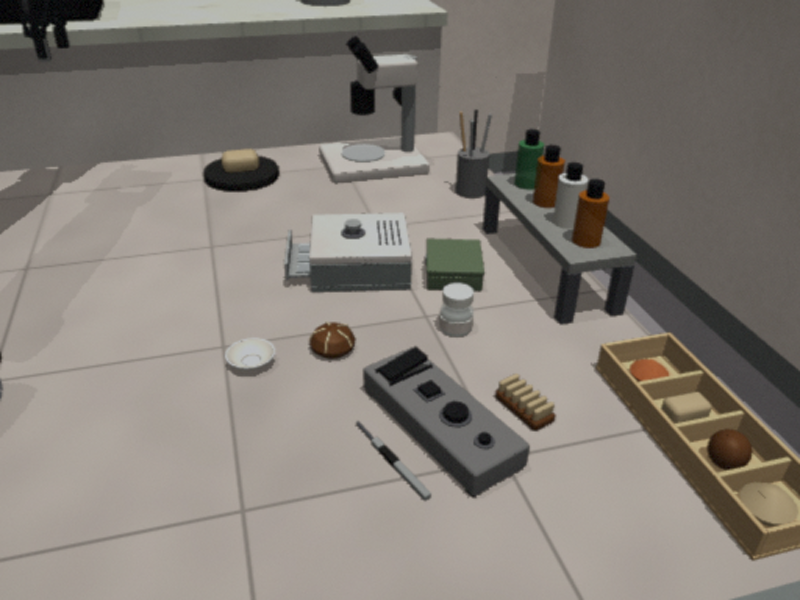

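The top view shows the holder at (272,300) with its tray out toward the robot (lip around 259,372) and the plunger at (267,305). On the box, the rocker is at (481,315), square key at (513,303), large button at (543,293) and small button at (573,283). Next I measure them.

```bash
cat > m.py <<'E'
from h import *
def K(n):
    c=imaging.get_calibration(n); f=192/np.tan(np.radians(c["fovy"])/2); return (f,c["cx"],c["cy"],np.array(c["R"]),np.array(c["t"]))
s=1.5625
def rect(P,sel):
    q=P[sel][:,:2].astype(np.float32); r=cv2.minAreaRect(q*1000); return len(q),r
for n,hb,bb in(("top",(205,235,340,390),(440,245,610,350)),("side",(270,200,420,300),(355,340,530,495))):
    z=np.load(n+".npz"); p,d=z["p"],z["d"]; k=K(n); P=cloud(k,d); g=p.mean(-1); Z=P[...,2]
    def box(b):
        m=np.zeros(d.shape,bool); m[int(b[1]/s):int(b[3]/s),int(b[0]/s):int(b[2]/s)]=1; return m
    H=box(hb);B=box(bb)
    for nm,m in(("roof",H&(Z>.055)&(Z<.07)),("plunger",H&(Z>.074)&(Z<.09)),("lip/tray",H&(Z>.015)&(Z<.05)),("boxtop",B&(Z>.032)&(Z<.0435)),("boxall",B&(Z>.02))):
        c,r=rect(P,m); print(n,nm,c,np.round(r[0],1),np.round(r[1],1),round(r[2],1),"z",Z[m].mean().round(4))
    zt=np.median(Z[B&(Z>.032)&(Z<.043)]);print("topz",zt)
    m=(B&(g<np.median(g[B&(Z>.035)&(Z<.041)])*0.62)).astype(np.uint8)
    nn,_,st,ce=cv2.connectedComponentsWithStats(m)
    for i in range(1,nn):
        if st[i,4]>15: print(n,"key",st[i,4],(ce[i]*s).round(0),(ray(k,*ce[i],.047)*1000).round(1), np.median(Z[_==i]).round(4))
E
python3 m.py
```

```text
top roof 3944 [598.6 189.9] [140.2 150.1] 78.4 z 0.0616
top plunger 108 [588.7 191.7] [23.5 23.5] 44.6 z 0.0802
top lip/tray 1066 [598.7 180.1] [123.8 232.7] 77.5 z 0.0276
top boxtop 2490 [ 605.3 -185.2] [ 77.9 209.8] 19.6 z 0.038
top boxall 3045 [ 609.5 -120.6] [128.9 328.8] 19.5 z 0.0484
topz 0.03797066680054821
top key 36 [573. 282.] [ 629.1 -251.2   47. ] 0.0455
top key 135 [543. 292.] [ 613.4 -206.5   47. ] 0.0475
top key 314 [481. 314.] [ 580.3 -115.1   47. ] 0.0497
top key 82 [513. 303.] [ 597.2 -162.    47. ] 0.0458
top key 48 [459. 323.] [567.  -83.3  47. ] 0.0175
top key 25 [544. 345.] [ 535.3 -206.4   47. ] 0.0098
side roof 1776 [596.5 191.3] [146.3 149.8] 78.4 z 0.0613
side plunger 66 [586.1 192.4] [26.5 23.9] 77.9 z 0.0792
side lip/tray 1219 [545.6 155.8] [ 98.4 224.5] 43.6 z 0.0305
side boxtop 3096 [ 603.4 -184.4] [ 78.9 210.2] 19.6 z 0.0376
side boxall 4584 [ 561.4 -426.8] [703.5 196.2] 77.5 z 0.0429
topz 0.037605996950795556
side key 451 [404. 366.] [ 578.6 -121.8   47. ] 0.0476
side key 1283 [443. 445.] [ 582.1 -256.5   47. ] 0.0217
side key 143 [429. 390.] [ 593.8 -170.6   47. ] 0.0446
side key 189 [513. 406.] [ 675.6 -219.4   47. ] 0.0112
side key 202 [455. 412.] [ 610.5 -212.5   47. ] 0.047
side key 68 [484. 438.] [ 626.3 -258.4   47. ] 0.0443
side key 82 [388. 455.] [ 523.3 -255.    47. ] 0.0087
```

```bash
cat > l.py <<'E'
from h import *
from m import K
c=np.array([.598,.1903]);a=np.radians(-11.6);X=np.array([np.cos(a),np.sin(a)]);Y=np.array([-X[1],X[0]])
for n in("top","side"):
    d=np.load(n+".npz")["d"];P=cloud(K(n),d);q=P[...,:2]-c;lx=q@X;ly=q@Y;Z=P[...,2]
    m=(abs(ly)<.05)&(lx>-.18)&(lx<-.08)&(Z>.035)&(Z<.05)
    print(n,m.sum(),np.percentile(lx[m],[2,25,50,75,98]).round(4),ly[m].min(),ly[m].max(),Z[m].max())
    lm=np.percentile(lx[m],10);print(c+lm*X)
E
python3 l.py | tail -4
python3 -m handwheel '[0.27,-0.27,0,0,0,0,0.2,-0.27,0,0,0,0,0.2,-0.27,0,0,0,0,0.2,-0.27,0,0,0,0,0.2,-0.27,-0.06,0,0,0]' 0 20
```

```text
top 106 [-0.1129 -0.1116 -0.1102 -0.1088 -0.1079] -0.04952333556876787 0.04978339514532642 0.046344806209753585
[0.48788058 0.21290427]
side 53 [-0.1149 -0.1133 -0.112  -0.1107 -0.1099] -0.04963705476466082 0.049537899453549215 0.04534429361659247
[0.48611018 0.21326768]
time: 0.52
eef_pos: [0.2804, 0.4938, 0.244]
tcp_rot: [0.112, 0.994, 0.001, 0.001]
contact_force: [1.5, 0.7, 0.3]
opening: 0.303
finger_force: 0.0
```

```bash
python3 -m handwheel '[0.13,-0.204,0,0,0,0,0.13,-0.204,0,0,0,0,0.13,-0.204,0,0,0,0,0.13,-0.204,0,0,0,0,0.13,-0.204,0,0,0,0]' | head -2
python3 -m handwheel '[0.13,-0.204,-0.1,0,0,0,0.13,-0.204,-0.1,0,0,0,0.14,-0.204,-0.1,0,0,0,0.14,-0.204,-0.1,0,0,0,0,0,-0.2,0,0,0]'
python3 -m handwheel '[0,0,-0.2,0,0,0,0,0,-0.2,0,0,0,0,0,0,0,0,0]'
```

```text
time: 0.93
eef_pos: [0.3772, 0.3402, 0.2426]
time: 1.35
eef_pos: [0.4631, 0.2157, 0.1554]
tcp_rot: [0.115, 0.993, 0.0, 0.004]
contact_force: [1.1, 0.8, 1.2]
opening: 0.0
finger_force: 0.0
time: 1.6
eef_pos: [0.453, 0.2178, 0.0864]
tcp_rot: [0.113, 0.994, -0.002, -0.006]
contact_force: [-1.0, 0.1, -0.5]
opening: 0.003
finger_force: 0.0
```

```bash
python3 -m handwheel '[0,0,-0.15,0,0,0,0,0,-0.13,0,0,0,0,0,0,0,0,0,0,0,0,0,0,0]'
python3 - <<'E'
from h import *
for n in("side",):
    p,d,k=cam(n);c=p[100:230,130:330];cv2.imwrite("pics/s2.png",cv2.resize(c,(800,520),interpolation=cv2.INTER_CUBIC))
E
```

```text
time: 1.93
eef_pos: [0.4575, 0.2197, 0.0513]
tcp_rot: [0.112, 0.994, -0.0, -0.001]
contact_force: [0.0, 0.1, 1.1]
opening: 0.001
finger_force: 0.0
```

View pics/s2.png

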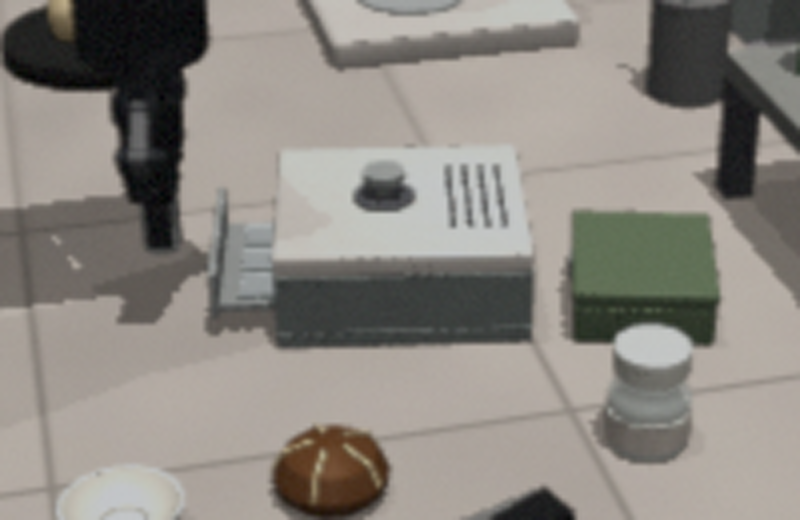

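Closed tips (160,245) stand in front of the lip (218,250), centred. Now I push along the holder's x.

```bash
python3 -m handwheel '[0.05,-0.01,-0.04,0,0,0,0.05,-0.01,0,0,0,0,0.05,-0.01,0,0,0,0,0.05,-0.01,0,0,0,0,0,0,0,0,0,0]'
python3 -m handwheel '[0.03,-0.006,0,0,0,0,0.03,-0.006,0,0,0,0,0.03,-0.006,0,0,0,0,0.03,-0.006,0,0,0,0,0.03,-0.006,0,0,0,0]'
```

```text
time: 2.4
eef_pos: [0.4901, 0.2134, 0.0459]
tcp_rot: [0.113, 0.994, 0.0, 0.001]
contact_force: [-0.2, 0.2, 0.6]
opening: 0.0
finger_force: 0.0
time: 2.82
eef_pos: [0.5093, 0.2092, 0.0448]
tcp_rot: [0.113, 0.994, -0.0, -0.002]
contact_force: [-14.8, 5.8, 12.2]
opening: -0.001
finger_force: 7.6
```

```bash
python3 -m handwheel '[0.02,-0.004,0,0,0,0,0.02,-0.004,0,0,0,0,0,0,0,0,0,0]'
```

```text
time: 3.07
eef_pos: [0.5095, 0.2092, 0.0448]
tcp_rot: [0.113, 0.994, -0.001, -0.011]
contact_force: [-22.9, 3.9, 20.8]
opening: 0.003
finger_force: 12.1
```

```bash
python3 -m handwheel '[-0.1,0.02,0,0,0,0,-0.15,0.03,0,0,0,0,0,0,0.2,0,0,0,0,0,0.2,0,0,0,0,0,0,0,0,0]'
python3 - <<'E'
from h import *
p,d,k=cam("side");c=p[100:230,130:330];cv2.imwrite("pics/s3.png",cv2.resize(c,(800,520),interpolation=cv2.INTER_CUBIC))
P=cloud(k,d)
c=np.array([.598,.1903]);a=np.radians(-11.6);X=np.array([np.cos(a),np.sin(a)]);Y=np.array([-X[1],X[0]])
q=P[...,:2]-c;lx=q@X;ly=q@Y;Z=P[...,2]
m=(abs(ly)<.05)&(lx>-.13)&(lx<-.074)&(Z>.025)&(Z<.048);print(m.sum(),np.percentile(lx[m],[2,25,50,75,98]).round(4))
E
```

```text
time: 3.48
eef_pos: [0.4833, 0.2164, 0.111]
tcp_rot: [0.112, 0.994, 0.002, 0.006]
contact_force: [1.1, 0.7, 0.9]
opening: -0.002
finger_force: 0.0
29 [-0.0814 -0.0809 -0.0797 -0.0792 -0.0786]
```

View pics/s3.png

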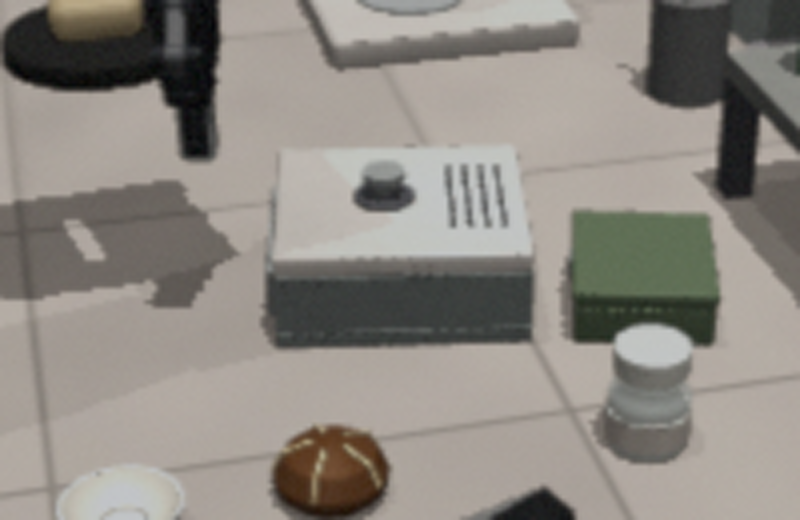

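The lip now sits flush at the holder front (268,250; local x −80 = face + 5 mm plate). The tray is home, so the plunger is next.

```bash
python3 -m handwheel '[0,0,0.2,0,0,0,0.23,-0.05,0,0,0,0,0.23,-0.05,0,0,0,0,0.23,-0.06,0,0,0,0,0,0,0,0,0,0]'|head -2
python3 -m handwheel '[0,0,0,0,0,0,0,0,0,0,0,0]'
```

```text
time: 3.95
eef_pos: [0.588, 0.1892, 0.1347]
time: 4.12
eef_pos: [0.5817, 0.191, 0.1334]
tcp_rot: [0.113, 0.994, -0.0, -0.001]
contact_force: [-0.1, -0.1, -0.7]
opening: 0.0
finger_force: 0.0
```

```bash
python3 -m handwheel '[0.04,0,-0.1,0,0,0,0,0,-0.1,0,0,0,0,0,-0.03,0,0,0,0,0,-0.02,0,0,0,0,0,-0.02,0,0,0]'
python3 -m handwheel '[0,0,-0.02,0,0,0,0,0,-0.02,0,0,0,0,0,0,0,0,0]'
```

```text
time: 4.53
eef_pos: [0.5872, 0.1917, 0.0946]
tcp_rot: [0.112, 0.994, -0.0, -0.001]
contact_force: [-2.3, 0.8, 3.8]
opening: -0.0
finger_force: 1.5
time: 4.78
eef_pos: [0.588, 0.1918, 0.092]
tcp_rot: [0.112, 0.994, -0.0, -0.001]
contact_force: [-8.9, -2.0, 15.3]
opening: 0.0
finger_force: 7.6
```

```bash
python3 -m handwheel '[0,0,-0.015,0,0,0,0,0,0,0,0,0]'
python3 -m handwheel '[0,0,0.15,0,0,0,0,0,0.25,0,0,0,0,0,0.25,0,0,0,0,0,0.1,0,0,0,0,0,0,0,0,0]'
```

```text
time: 4.95
eef_pos: [0.5881, 0.1918, 0.0918]
tcp_rot: [0.112, 0.994, -0.001, -0.002]
contact_force: [-13.8, -2.8, 24.3]
opening: 0.003
finger_force: 11.9
time: 5.37
eef_pos: [0.5916, 0.1921, 0.2057]
tcp_rot: [0.113, 0.994, 0.002, 0.006]
contact_force: [1.2, -0.9, 0.8]
opening: 0.001
finger_force: 0.0
```

```bash
python3 -m handwheel '[0.01,-0.223,0,0,0,0.06,0.01,-0.223,0,0,0,0.06,0.01,-0.223,0,0,0,0.06,0.01,-0.223,0,0,0,0.06,0.01,-0.223,0,0,0,0.06]'|head -3
python3 -m handwheel '[0.01,-0.223,0,0,0,0.06,0.01,-0.223,0,0,0,0,0.01,-0.223,0,0,0,0,0.01,-0.223,0,0,0,0,0,0,0,0,0,0]'|head -3
python3 -m handwheel '[0,0,-0.2,0,0,0,0,0,-0.2,0,0,0,0,0,-0.2,0,0,0,0,0,0,0,0,0,0,0,0,0,0,0]'
python3 - <<'E'
from h import *
from scipy.spatial.transform import Rotation as Ro
print(Ro.from_quat(ctrl.get_state()["tcp_rot"]).as_matrix().round(3))
p,d,k=cam("top");cv2.imwrite("pics/t4.png",cv2.resize(p[120:260,120:400],(800,400),interpolation=cv2.INTER_CUBIC))
P=cloud(k,d);c=np.array([.588,.192]);m=(np.hypot(*(P[...,:2]-c).transpose(2,0,1))<.009)&(P[...,2]>.065);print("plunger z",np.median(P[...,2][m]),m.sum())
E
```

```text
time: 5.78
eef_pos: [0.5951, 0.0229, 0.1971]
tcp_rot: [-0.125, 0.992, 0.0, -0.001]
time: 6.2
eef_pos: [0.6015, -0.1149, 0.1973]
tcp_rot: [-0.167, 0.986, -0.001, -0.0]
time: 6.62
eef_pos: [0.5998, -0.1085, 0.1058]
tcp_rot: [-0.169, 0.986, 0.002, -0.003]
contact_force: [1.0, -0.1, 0.4]
opening: -0.001
finger_force: 0.0
[[-0.943 -0.333 -0.006]
 [-0.333  0.943  0.002]
 [ 0.005  0.004 -1.   ]]
plunger z 0.07223947492041256 50
```

View pics/t4.png

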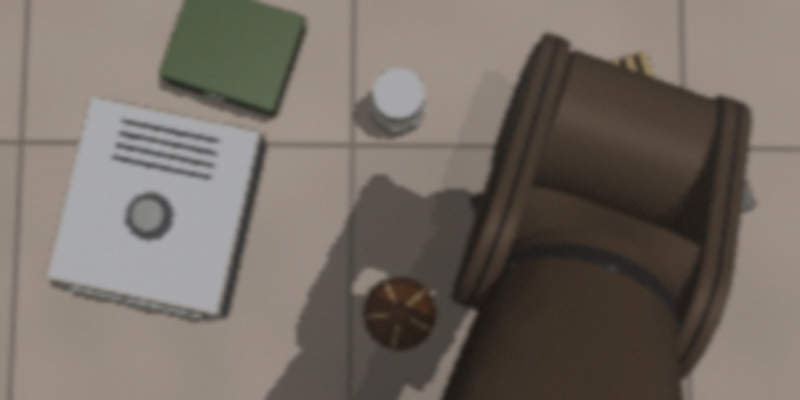

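The plunger is down at z 0.072 (149,216 in the crop), the tray lip is flush, and the arm is over the box at (610,200). Next I press the rocker.

```bash
python3 -m handwheel '[0.01,-0.007,-0.1,0,0,0,0,0,-0.06,0,0,0,0,0,-0.03,0,0,0,0,0,-0.02,0,0,0,0,0,-0.02,0,0,0]'
python3 -m handwheel '[0,0,-0.01,0,0,0,0,0,-0.01,0,0,0,0,0,0,0,0,0]'
```

```text
time: 7.08
eef_pos: [0.6038, -0.1107, 0.0749]
tcp_rot: [-0.169, 0.986, -0.0, 0.001]
contact_force: [0.1, 0.1, 0.9]
opening: -0.002
finger_force: 0.0
time: 7.33
eef_pos: [0.6043, -0.1108, 0.0721]
tcp_rot: [-0.169, 0.986, -0.0, 0.001]
contact_force: [1.6, 0.3, 1.9]
opening: -0.002
finger_force: 0.8
```

```bash
python3 -m handwheel '[0,0,-0.015,0,0,0,0,0,-0.015,0,0,0,0,0,-0.01,0,0,0,0,0,0,0,0,0]'
```

```text
time: 7.67
eef_pos: [0.6054, -0.1107, 0.067]
tcp_rot: [-0.169, 0.986, -0.001, 0.002]
contact_force: [4.0, 3.3, 5.2]
opening: 0.0
finger_force: 3.0
```

```bash
python3 -m handwheel '[0,0,-0.015,0,0,0,0,0,-0.01,0,0,0,0,0,0,0,0,0]'
```

```text
time: 7.92
eef_pos: [0.6057, -0.1107, 0.0664]
tcp_rot: [-0.169, 0.986, -0.0, 0.002]
contact_force: [-2.4, 4.3, 19.9]
opening: 0.002
finger_force: 9.6
```

```bash
python3 -m handwheel '[0,0,0.15,0,0,0,0,0,0.25,0,0,0,0,0,0.25,0,0,0,0,0,0,0,0,0]'|head -2
python3 - <<'E'
from h import *
p,d,k=cam("side");np.savez("side",p=p,d=d);cv2.imwrite("pics/s5.png",cv2.resize(p[190:330,200:360],(686,600),interpolation=cv2.INTER_CUBIC))
P=cloud(k,d);Z=P[...,2];q=P[...,:2]-[.6045,-.1848];a=np.radians(19.6);x=q@[np.cos(a),np.sin(a)];y=q@[-np.sin(a),np.cos(a)]
for r in range(-24,29,8):
    m=(abs(y-.072)<.009)&(abs(x-r/1000)<.004)&(Z<.065);print(r,m.sum(),np.median(Z[m]).round(4) if m.any() else 0)
m=(abs(x)<.045)&(abs(y)<.11)&(Z>.034)&(Z<.0415);print(cv2.minAreaRect((P[m][:,:2]*1000).astype(np.float32)))
E
```

```text
time: 8.25
eef_pos: [0.6069, -0.1123, 0.1671]
-24 65 0.0512
-16 38 0.0533
-8 27 0.052
0 32 0.0506
8 24 0.0493
16 23 0.0474
24 20 0.0462
((603.5162353515625, -184.25103759765625), (78.59183502197266, 211.59039306640625), 19.553607940673828)
```

View pics/s5.png

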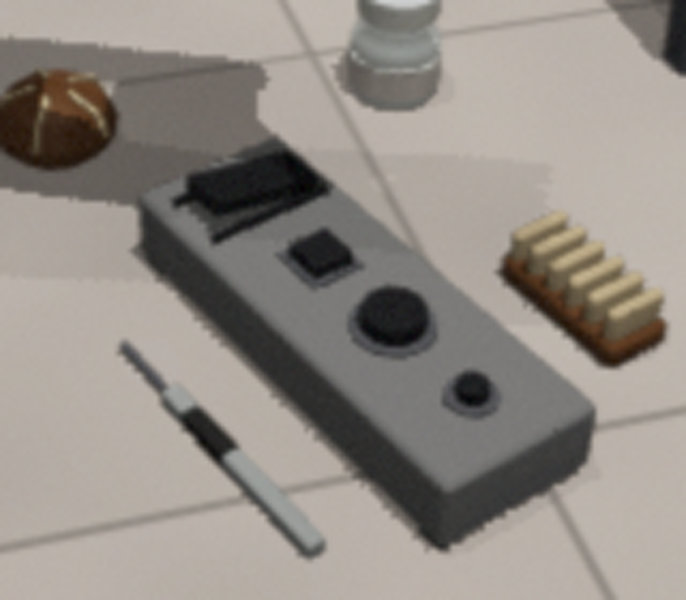

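The rocker (255,180) is now tilted the other way, with a slope of about 0.18, so it is fully on. The box hasn't moved. Large button next, at (393,317) in the crop.

```bash
python3 -m handwheel '[0.02,-0.22,0,0,0,0,0.02,-0.22,0,0,0,0,0,-0.2,0,0,0,0,0,0,0,0,0,0,0,0,0,0,0,0]'|head -2
python3 -m handwheel '[0,0,-0.2,0,0,0,0,0,-0.2,0,0,0,0,0,-0.1,0,0,0,0,0,0,0,0,0,0,0,0,0,0,0]'
```

```text
time: 8.72
eef_pos: [0.6078, -0.2079, 0.1567]
time: 9.13
eef_pos: [0.6084, -0.2054, 0.0824]
tcp_rot: [-0.17, 0.986, 0.001, -0.002]
contact_force: [0.1, -0.3, 1.0]
opening: 0.005
finger_force: 0.0
```

```bash
python3 -m handwheel '[0.03,-0.025,-0.04,0,0,0,0,0,-0.03,0,0,0,0,0,0,0,0,0,0,0,0,0,0,0]'
python3 -m handwheel '[0,0,-0.02,0,0,0,0,0,-0.02,0,0,0,0,0,-0.01,0,0,0,0,0,0,0,0,0]'
```

```text
time: 9.47
eef_pos: [0.6143, -0.2107, 0.0742]
tcp_rot: [-0.169, 0.986, -0.0, 0.0]
contact_force: [-0.7, 0.2, 0.2]
opening: 0.003
finger_force: 0.0
time: 9.8
eef_pos: [0.6139, -0.2105, 0.066]
tcp_rot: [-0.169, 0.986, -0.0, 0.0]
contact_force: [-0.6, -0.5, 2.1]
opening: -0.003
finger_force: 0.8
```

```bash
python3 -m handwheel '[0,0,-0.015,0,0,0,0,0,-0.01,0,0,0,0,0,0,0,0,0]'
```

```text
time: 10.05
eef_pos: [0.6141, -0.2106, 0.0625]
tcp_rot: [-0.169, 0.986, -0.0, 0.0]
contact_force: [-0.3, -0.1, 4.4]
opening: -0.001
finger_force: 1.8
```

```bash
python3 -m handwheel '[0,0,-0.01,0,0,0,0,0,-0.01,0,0,0,0,0,0,0,0,0]'
```

```text
time: 10.3
eef_pos: [0.6142, -0.2106, 0.0619]
tcp_rot: [-0.169, 0.986, 0.0, -0.0]
contact_force: [-4.2, 1.6, 12.6]
opening: -0.003
finger_force: 6.3
```

Hard stop reached at 12.6 N, well over the spring's 4 N. Now I retreat and check.

```bash
python3 -m handwheel '[0,0,0.1,0,0,0,0,0,0.2,0,0,0,0,0,0.25,0,0,0,0,0,0.25,0,0,0,0,0,0,0,0,0]'
python3 -m handwheel '[-0.2,0,0,0,0,0,-0.1,0,0,0,0,0,0,0,0,0,0,0,0,0,0,0,0,0]' | head -1
python3 - <<'E'
from h import *
p,d,k=cam("side");cv2.imwrite("pics/s6.png",cv2.resize(p,(800,600),interpolation=cv2.INTER_CUBIC))
P=cloud(k,d);Z=P[...,2];q=P[...,:2]-[.6045,-.1848];a=np.radians(19.6);x=q@[np.cos(a),np.sin(a)];y=q@[-np.sin(a),np.cos(a)]
for nm,X,Y in(("rock+",.02,.072),("rock-",-.02,.072),("sq",0,.022),("large",0,-.026),("small",0,-.074)):
    m=(abs(y-Y)<.005)&(abs(x-X)<.005)&(Z<.065);print(nm,m.sum(),np.median(Z[m]).round(4))
m=(abs(x)<.045)&(abs(y)<.11)&(Z>.034)&(Z<.0415);print(cv2.minAreaRect((P[m][:,:2]*1000).astype(np.float32)))
E
```

```text
time: 10.72
eef_pos: [0.618, -0.2125, 0.1893]
tcp_rot: [-0.169, 0.986, -0.005, 0.006]
contact_force: [1.6, -0.1, 2.1]
opening: 0.003
finger_force: 0.0
time: 11.05
rock+ 17 0.0473
rock- 34 0.0532
sq 20 0.0456
large 22 0.0474
small 37 0.0452
((603.3058471679688, -184.12367248535156), (79.4659652709961, 211.15499877929688), 19.2249698638916)
```

View pics/s6.png

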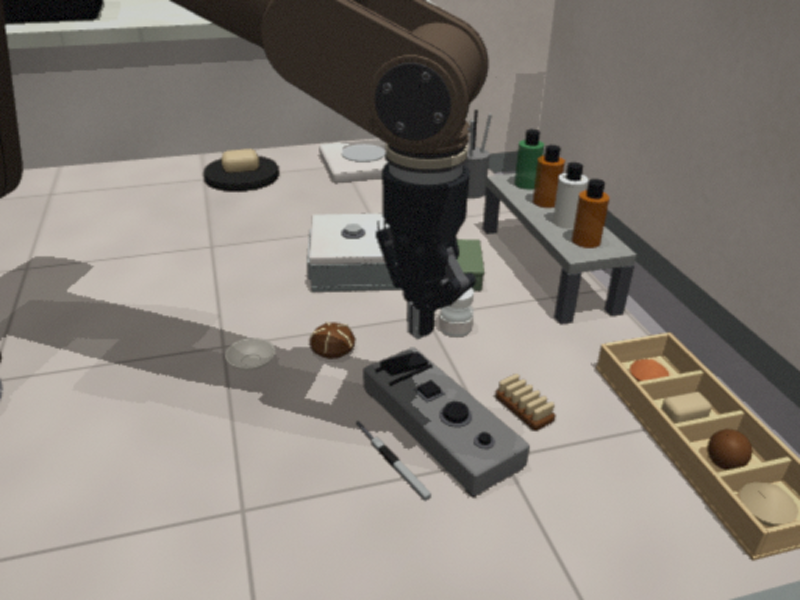

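The tray is home, the plunger is down (353,230), the rocker is on (403,365) and the large button has come back up (456,412). The box and bystanders are unmoved, and the arm is clear of everything.

```bash
python3 -c "from plant import ctrl; print(ctrl.sign_off())"
```

```text
the job is handed in; nothing more can be done
None
```

The job is handed in at about 11 s of the 58 s: tray home, plunger down, rocker on, and the large button pressed to its stop and back up, in that order, with the box and the other items where they were.

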